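# Lock the whetstone into its sharpening holder

### The arm

A 7-joint arm with a two-finger parallel gripper is mounted at the origin on a cart in front of the work surface, level with it; the furniture and walls round the work are solid. World frame = base frame: x ahead of the robot, y to its left, z up, the work surface at z = 0. Lengths are in m, angles in rad, forces in N, time in s.
With the tool pointing down it reaches from about 0.4 to 0.875 m from the base axis. Payload 19.3 kg.
Tool frame: the origin (TCP) lies at the very end of the fingers, on their centre line; the grasp point (between the pads) lies 19 mm behind it (manip.grip_point_offset is the distance from the TCP to the grasp point, in m); z points along the fingers, y is the line along which they close (so a half turn about z gives the same grasp; the last joint's range is limited). The gripper opens to 85 mm and grips with 20 to 120 N. Pads are 22 mm wide; open, the fingers measure 114 mm over their backs; the gripper's body (76 mm by 85 mm) begins 54 mm behind the grasp point. The pads swing forward as they close: fully open they stand 13 mm farther back than shut.
Start: joints at [1.243, 0.521, -0.036, 1.599, 0.021, 1.021, -0.113], TCP at [0.159, -0.604, 0.231] pointing down, gripper open.
Joint ranges: [-2.91, 2.91], [-0.3, 2.13], [-1.5, 1.42], [0.17, 2.43], [-1.26, 4.41], [0.16, 1.93], [-2.52, 2.52]. Speed limits (rad/s): [1.89, 1.89, 2.39, 2.39, 3.01, 3.01, 3.01].

### API

Orientations are given as a rotation vector (axis times angle).
In Python, from cell import manip gives the robot as it stands. The module is installed in compiled form; this text tells all that it offers.
- The arm moves only by the tool step_arm, never from a script. Its argument "deltas" is a list of rows, each an object of numbers: "wx", "wy", "wz": the turn, a rotation vector about the tool's x, y, z in degrees; "dx", "dy", "dz": the shift along the tool's x, y, z in cm; "fingers": the opening in per cent of the stroke, from 0 (shut) to 100 (fully open). In form: [{"wx": .., "wy": .., "wz": .., "dx": .., "dy": .., "dz": .., "fingers": ..}, ...]. A call has 1 to 5 rows; each row is the pose to reach, as a shift and turn from the pose commanded when the call began, along the tool's axes at that moment; what a row does not reach only later rows make up. A row lasts 1/10 s, in which the tool goes at most 50 mm and 8.59 degrees, less where a joint would pass 70% of its speed; a pose out of reach is approached as far as the arm can. A call with a gripper value outside its range is refused whole. The fingers move at their own pace and stop on an object; the grip force is fixed at half the most. Time passes only in rows, so rows that repeat a pose let the fingers close. It gives the time, the measured TCP pose, the force, the opening and the grip force at its end, in the units of the state.
- manip.get_state(): the state, without advancing time (a new reading comes with each control period).
- manip.capture(name): name is "scene" or "side" or "wrist"; returns a dict with "pixels" (384x512x3 uint8, red, green, blue), "depth" (384x512 float32, m along the optical axis (not along the pixel's ray), 0 where there is no reading), "camera_matrix" (3x3 intrinsics, pixels), "R" (3x3) and "t" (3): a world point X has camera coordinates R X + t. Camera axes: x right, y down, z forward; pixel columns grow to the right and rows downward; lengths in m; the calibration is good to about 2 mm. The wrist camera is an equidistant fisheye: a pixel r from the principal point sees the ray r / f radians off the axis. A picture is of the moment at which its call begins.
- manip.close_job(): hands the job in; it is judged then, once.
The state is a dict: "clock": time; "joint_pos": joint angles; "joint_vel": joint speeds; "tau": joint torques, N m; "tcp_pos": TCP position; "orientation": TCP orientation; "contact_force": force on the tool from outside, world axes, zero at the start; "moment": the same for the moment, N m; "grip_width": opening from 0.0 (shut) to 1.0 (fully open); "finger_force": force on a finger pad.
Only numpy, scipy, OpenCV 4.12 (cv2) and the standard library are available. Lean on these libraries where they do the work, as an engineer would, in place of code of your own. Each camera call takes 0.05 s, during which the arm holds its last target. There are 200 camera calls.

### The job

Get the sharpening stone ready for use: slide it, light face up, into the open end of its holder so that its wooden carrier runs in under the side lips and rests against the sprung jaw. Then swing the end gate fully shut behind it, so that the gate presses the stone back against the spring and its catch snaps behind the gate. Leave the other things on the worktop where they stand.

Things in the scene. Friction and masses are not known exactly. Their poses are not given: they have to be found in the camera images.
- whetstone: sharpening stone bonded on a wooden carrier, about 0.45 kg. Origin: centre of the underside; x along its length, z up. Carrier 150 x 70 x 10 mm; stone block on it, centred, 146 x 50 mm, grey with a light top face, from 10 to 38 mm above the underside. The carrier juts out 10 mm along both long sides. Either end may go first. Grip it across the block's 50 mm
- holder: whetstone holder fixed on the worktop: black base with an aluminium channel. Origin: under the middle of the base, at worktop height; x runs along the channel from the open mouth (-x end) to the sprung jaw, z up. Channel floor 11 mm above the origin. At x = 95 mm begins the spring housing, 41 mm tall
- holder_seat (a point): where the stone's origin is when locked in: on the channel floor, at holder x = -10 mm, y = 0. Resting against the unpressed jaw, the stone is 14 mm further out, at x = -24 mm
- holder_mouth (a point): on the channel floor and centre line at holder x = -85 mm, where the carrier's outer end is when locked in. The side walls flare here: 84 mm apart at x = -91 mm, 74 mm from x = -67 mm inward. The base goes on outward as an apron at floor height to x = -121 mm, then slopes down to x = -137 mm
- holder_lips (a point): on the centre line at holder x = -67 mm, 23.5 mm above the worktop: where the lips along both side walls begin. They run inward to the housing, underside 23.5 mm and top 27.5 mm above the worktop, 58 mm apart: the carrier fits under them, the stone block between them. Their outer ends are bent up a little (top 31 mm)
- jaw (a joint): the sprung jaw at the channel's inner end: 0 = spring at rest, grows to at most 0.022 m as it is pushed in; about 0.014 m with the stone locked in. Pushes back with about 3.6 N at 0 and 7.8 N at 0.014 m
- gate (a joint): angle of the end gate, a steel bar on an upright pin: 0 = shut across the mouth (bar along holder +y), grows to 2.4 rad as its free end swings outward, away from the mouth. Light friction: it stays where left if nothing presses on it. Goes to -0.04 when pushed hard, then springs back against its catch at about 0
- gate_hinge (a point): on the axis of the gate's pin, 21 mm above the worktop, at holder x = -101 mm, y = -50 mm. The bar is 14 to 28 mm above the worktop
- gate_knob (a point): on the axis of the black upright knob at the gate's free end: 16 mm diameter, 28 to 58 mm above the worktop (point at 45 mm), 98 mm from the pin's axis. With the gate shut it is at holder x = -106 mm, y = 48 mm. The last 0.3 rad take some 5 to 10 N here, against the stone's spring and the catch
- gate_bumper (a point): tip of the rubber bumper at the middle of the gate bar, 16 mm proud of it; meets the end of the carrier at about 0.3 rad if the stone rests against the unpressed jaw, and pushes it in as the gate shuts
- gate_catch (a point): top of the spring catch on the base, 21 mm above the worktop, at holder x = -112 mm, y = 50 mm. The closing bar presses it down from about 0.3 rad on; it snaps up behind the bar at about 0. Until then the spring swings the gate open again
- tumbler: clear drinking glass, 77 mm across, 89 mm tall, a bystander; origin under its middle
- egg_timer: round kitchen timer, red top on a white foot, 62 mm across, 59 mm tall, a bystander; origin under its middle
- scissors: scissors with blue handles lying flat, 199 mm long, a bystander; origin under the middle
- garlic: garlic bulb, 56 mm, a bystander; origin under its middle
- onion: red onion, 84 mm, a bystander; origin under its middle
Not all that is in view belongs to the job. There is more than one size of the whetstone; the one meant has the size given above.

How it is judged:
On the way, in this order (a step that is already met when the one before it is completed fails the run):
1. the stone's carrier is in the channel under the lips, at or near the jaw, with the gate still open (x of whetstone in the frame of holder above -0.06 m and y of whetstone in the frame of holder between -0.006 and 0.006 m and z of whetstone in the frame of holder below 0.0145 m and value of joint gate above 0.15 rad), for 0.1 s.
2. the gate is shut (value of joint gate below 0.06 rad), for 0.2 s.
At the end, for the whole second after the job is handed in: The stone lies at rest, flat and light face up, in the channel, on its centre line within 5 mm, 6 mm outward to 10 mm inward of its locked place; it holds the jaw pushed in by more than 9 mm; the gate is shut within 0.06 rad and stays so (value of joint gate below 0.06 rad and value of joint jaw above 0.009 m and x of whetstone in the frame of holder between -0.016 and 0 m and y of whetstone in the frame of holder between -0.005 and 0.005 m and z of whetstone in the frame of holder below 0.0145 m and angle between the x axis of whetstone and the x axis of holder, either way round below 0.08 rad and angle between whetstone's own z axis and vertical below 0.06 rad and linear speed of whetstone below 0.01 m/s); the robot touches nothing.
It fails at once if the tumbler is moved by more than 30 mm or tipped (distance of tumbler from where it was at the start of the episode above 0.03 m or angle between tumbler's own z axis and vertical above 0.4 rad).
It fails at once if the egg timer is moved by more than 30 mm (distance of egg_timer from where it was at the start of the episode above 0.03 m).
It fails at once if the scissors are moved by more than 30 mm (distance of scissors from where it was at the start of the episode above 0.03 m).
It fails at once if the garlic or the onion is moved by more than 30 mm (distance of any of garlic, onion from where it was at the start of the episode above 0.03 m).
It also fails if it takes over 67 s, if anything falls off the work surface, if the arm or the gripper's body presses on something with over 40 N, if the wrist force passes 120 N, or if a joint passes its speed limit or range.

## Working session

There is one attempt and no reset: what is moved stays moved. The work goes in short steps, Python scripts to look and compute and a tool call to move; the robot and the scene stay as the last step left them, time stands still between calls to the robot, and variables do not carry over. Pictures are saved under pics/ and viewed, at most 10 in all, crops included, and the job is handed in when it is done.

Besides the shell and the picture viewer there is one more tool, called after "Call:" as name(argument=value, ...), one argument or row to a line, values as JSON. step_arm: Moves the arm, as the interface text tells. Its arguments: {"type":"object","properties":{"deltas":{"type":"array"}},"required":["deltas"]}

```bash
mkdir -p pics; cat > h.py <<'E'
import numpy as np, cv2
from cell import manip
from scipy.spatial.transform import Rotation as Ro
def cap(n,save=None):
    c=manip.capture(n)
    if save: cv2.imwrite('pics/'+save+'.png',c['pixels'][:,:,::-1])
    np.savez('last_'+n+'.npz',**{k:np.array(v) for k,v in c.items()})
    return c
def load(n): return dict(np.load('last_'+n+'.npz'))
def ray(c,u,v,fish=False):
    K=c['camera_matrix'];x=(u-K[0,2])/K[0,0];y=(v-K[1,2])/K[1,1]
    if fish:
        r=np.hypot(x,y);d=np.array([np.sin(r)*x/max(r,1e-9),np.sin(r)*y/max(r,1e-9),np.cos(r)])
    else: d=np.array([x,y,1.])
    return -c['R'].T@c['t'], c['R'].T@d
def onplane(c,u,v,z,fish=False):
    o,d=ray(c,u,v,fish); return o+d*(z-o[2])/d[2]
def cloud(c):  # pinhole only
    K=c['camera_matrix'];D=c['depth'];v,u=np.mgrid[:D.shape[0],:D.shape[1]]
    P=np.stack([(u-K[0,2])/K[0,0]*D,(v-K[1,2])/K[1,1]*D,D],-1)
    return (P-c['t'])@c['R']
def st():
    s=manip.get_state();R=Ro.from_rotvec(s['orientation']).as_matrix()
    return s,np.array(s['tcp_pos']),R
def delta(target):  # world displacement -> tool cm
    s,p,R=st(); return (R.T@(np.array(target)-p)*100).round(2)
E
python3 - <<'E'
from h import *
for n in('scene','side','wrist'):
    c=cap(n,n+'0'); print(n,c['camera_matrix'].round(1).tolist(),(-c['R'].T@c['t']).round(3),c['R'].round(2).tolist())
print(manip.get_state(),manip.grip_point_offset)
a=cv2.imread('pics/scene0.png');b=cv2.imread('pics/side0.png')
cv2.imwrite('pics/s2.png',cv2.resize(a,(800,600),interpolation=cv2.INTER_CUBIC))
cv2.imwrite('pics/d2.png',cv2.resize(b,(800,600),interpolation=cv2.INTER_CUBIC))
E
```

```text
scene [[401.6, 0.0, 259.2], [0.0, 401.6, 184.6], [0.0, 0.0, 1.0]] [-0.102 -0.897  0.592] [[0.82, -0.57, 0.0], [-0.23, -0.34, -0.91], [0.52, 0.75, -0.41]]
side [[358.9, 0.0, 248.3], [0.0, 358.9, 191.3], [0.0, 0.0, 1.0]] [ 0.189 -0.695  0.768] [[0.88, -0.47, -0.02], [-0.31, -0.55, -0.77], [0.35, 0.69, -0.63]]
wrist [[297.3, 0.0, 252.4], [0.0, 297.3, 186.0], [0.0, 0.0, 1.0]] [ 0.227 -0.587  0.373] [[0.26, -0.97, -0.0], [-0.93, -0.25, 0.27], [-0.26, -0.07, -0.96]]
{'clock': 0.15, 'joint_pos': array([ 1.24278916,  0.52186653, -0.03632229,  1.59985308,  0.02117543,
        1.02111636, -0.11277227]), 'joint_vel': array([-0.00025636, -0.0008141 ,  0.00091801, -0.00332373,  0.00071301,
        0.00102954, -0.00096475]), 'tau': array([ 9.51529364e-04, -9.27383494e+01,  1.97996803e+00, -3.70050502e+01,
        1.78508309e-02,  6.35222226e-03,  1.94044094e-05]), 'tcp_pos': array([ 0.15926226, -0.60411033,  0.23087317]), 'orientation': array([-3.11468925e+00, -4.03729582e-01,  2.34825573e-04]), 'contact_force': array([-0.08519889,  0.06436483, -0.66985622]), 'moment': array([-0.04122147, -0.00015887,  0.02235822]), 'finger_force': 0.0, 'grip_width': 0.9979778204840145} 0.0187
```

View pics/s2.png

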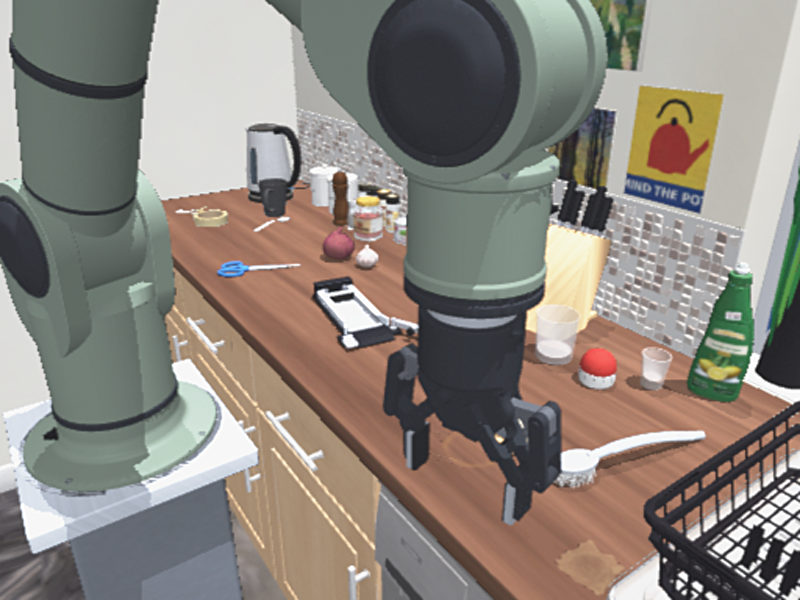

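View pics/d2.png

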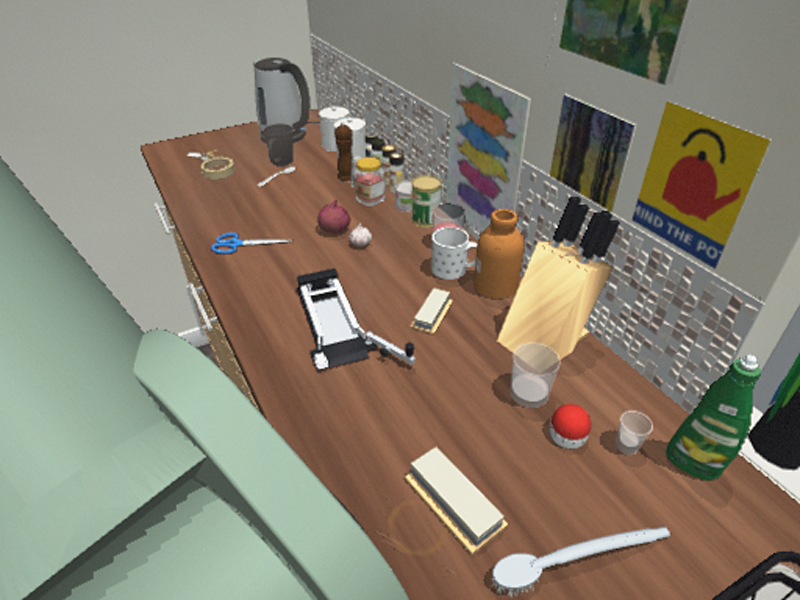

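The side view shows the large stone at about (455,497), a small decoy stone at (432,310) and the holder at (335,320). The holder's mouth faces the camera, and its open gate points right to the knob at (410,350). The tumbler and timer are at (535,375) and (571,425). Next I'll measure these.

```bash
python3 - <<'E'
from h import *
c=load('side');P=cloud(c);im=c['pixels'].astype(int);s=.64
def box(x0,y0,x1,y1):
    m=np.zeros(im.shape[:2],bool);m[int(y0*s):int(y1*s),int(x0*s):int(x1*s)]=1;return m
b=box(395,435,520,560)
q=P[b];print('zhist',np.histogram(q[:,2],bins=np.arange(-.01,.06,.005)))
def rect(m,name,zt):
    n,l,stt,_=cv2.connectedComponentsWithStats(m.astype(np.uint8));k=1+np.argmax(stt[1:,4]);m=l==k
    v,u=np.nonzero(m); pts=np.array([onplane(c,a,bb,zt) for a,bb in zip(u,v)])[:,:2]
    r=cv2.minAreaRect((pts*1000).astype(np.float32));print(name,m.sum(),r,'z',np.median(P[m][:,2]),'mean',pts.mean(0));return m
bright=im.min(-1)>150
rect(b&bright,'stone top bright',.038)
rect(b&(abs(P[...,2]-.038)<.006),'stone top depth',.038)
sb=box(405,280,460,335);rect(sb&bright,'small',.02)
# holder dims
hb=box(285,260,375,375);
q=P[hb];print('holder z',np.histogram(q[:,2],bins=np.arange(-.01,.06,.005)))
dark=(im.max(-1)<60)&hb
rect(hb&(P[...,2]>.006),'holder all',.0)
rect(dark&box(290,265,345,300)&(P[...,2]>.03),'housing top',.041)
k=(im.max(-1)<60)&box(395,335,425,370);v,u=np.nonzero(k);print('knob px',u.mean()/s,v.mean()/s,u.min(),u.max(),v.min(),v.max(),onplane(c,u.mean(),v.mean(),.045))
for n,bx in dict(tumbler=(510,340,560,405),timer=(548,400,592,445),brush=(490,525,670,595),garlic=(345,220,375,250)).items():
    q=P[box(*bx)];q=q[q[:,2]>.01];print(n,q[:,:2].min(0).round(3),q[:,:2].max(0).round(3))
crop=im[int(250*s):int(385*s),int(275*s):int(430*s)].astype(np.uint8)
cv2.imwrite('pics/crop.png',cv2.resize(crop[:,:,::-1],None,fx=7,fy=6.5,interpolation=cv2.INTER_CUBIC));print(crop.shape)
E
```

```text
zhist (array([   0, 1160, 3137,  188,  261,   72,   71,   70,   99, 1130,  178,
          0,    0]), array([-0.01 , -0.005,  0.   ,  0.005,  0.01 ,  0.015,  0.02 ,  0.025,
        0.03 ,  0.035,  0.04 ,  0.045,  0.05 ,  0.055]))
stone top bright 1265 ((475.8101806640625, -331.8273620605469), (49.21061325073242, 145.53834533691406), 8.34082317352295) z 0.03868000338490872 mean [ 0.47602402 -0.33598197]
stone top depth 1356 ((474.3775634765625, -333.8545227050781), (52.66067886352539, 147.79486083984375), 8.174947738647461) z 0.03857544830076014 mean [ 0.47487021 -0.33774244]
small 249 ((676.0421142578125, 56.357940673828125), (107.12640380859375, 37.82924270629883), 36.944244384765625) z 0.02862859201689517 mean [0.67505028 0.05493342]
holder z (array([   0,  559, 1814,  170,  969,  116,   72,  298,  135,   48,   95,
          3,    0]), array([-0.01 , -0.005,  0.   ,  0.005,  0.01 ,  0.015,  0.02 ,  0.025,
        0.03 ,  0.035,  0.04 ,  0.045,  0.05 ,  0.055]))
holder all 1888 ((489.5107116699219, 159.3364715576172), (306.4830627441406, 131.1924591064453), 80.6698226928711) z 0.013492298156182737 mean [0.48395081 0.13973614]
housing top 142 ((496.4310607910156, 236.97999572753906), (35.98164749145508, 83.83326721191406), 82.15914154052734) z 0.04118921189568123 mean [0.49684595 0.23824228]
knob px 408.740234375 349.0234375 260 264 220 227 [ 0.55672824 -0.05604374  0.045     ]
tumbler [ 0.189 -0.695] [ 0.804 -0.106]
timer [ 0.189 -0.695] [ 0.732 -0.292]
brush [ 0.189 -0.695] [ 0.71 -0.4 ]
garlic [0.632 0.329] [0.681 0.436]
(86, 99, 3)
```

View pics/crop.png

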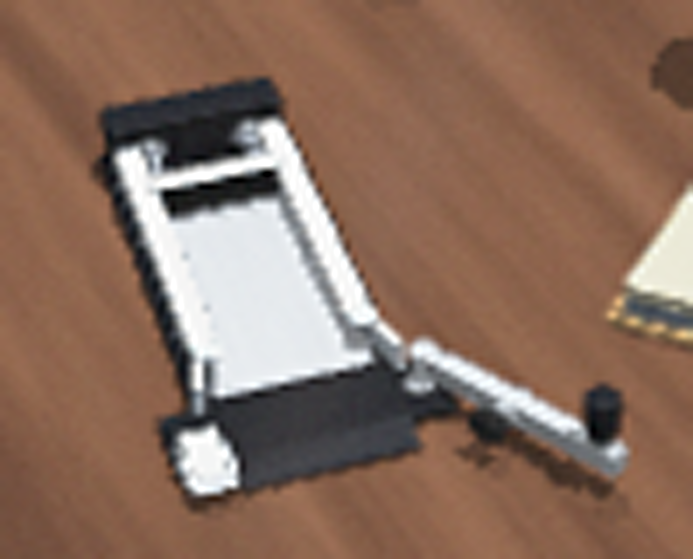

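The crop shows the holder with its jaw at top left. The white walls with lips run down to the black apron at bottom right. The catch is at (205,455), the hinge at (425,375) and the knob on the open bar at (603,415). I'll now fit the holder's axis and frame, starting the first move in parallel terms once this is out.

```bash
cat > hold.py <<'E'
from h import *
def fit(c,near=np.array([.477,.13]),ax=np.deg2rad(82)):
    P=cloud(c);im=c['pixels'].astype(int)
    X=np.array([np.cos(ax),np.sin(ax)]);Y=np.array([-X[1],X[0]])
    bright=(im.min(-1)>120)
    Q=P.reshape(-1,3);ok=c['depth'].ravel()>0
    x=(Q[:,:2]-near)@X;y=(Q[:,:2]-near)@Y;z=Q[:,2]
    loc=ok&(abs(x)<.17)&(abs(y)<.06)
    lip=loc&(abs(z-.0275)<.003)&bright.ravel()&(x>-.05)&(x<.07)
    out={}
    ls=[]
    for sgn in(1,-1):
        m=lip&(y*sgn>.015); p=np.polyfit(x[m],y[m],1); ls.append((p,m.sum(),np.ptp(y[m]-np.polyval(p,x[m]))))
    hs=loc&(abs(z-.041)<.004)&(x>.07)&~bright.ravel()
    r=cv2.minAreaRect((Q[hs][:,:2]*1000).astype(np.float32))
    hx=np.percentile(x[hs],[2,98]);hy=np.percentile(y[hs],[2,98])
    ap=loc&(abs(z-.011)<.003)&(im.max(-1)<80).ravel()&(x<-.05)
    print('lips',ls,'\nhousing',hs.sum(),r,hx,hy,'\napron x',np.percentile(x[ap],[2,98]) if ap.sum() else None,np.percentile(y[ap],[2,98]) if ap.sum() else None, ap.sum())
    return X,Y
if __name__=='__main__':
    for n in('side','scene'):
        print(n);fit(load(n))
    c=load('side');P=cloud(c);im=c['pixels'].astype(int)
    # knob top points and gate bar
    Q=P.reshape(-1,3);b=im.reshape(-1,3)
    m=(Q[:,2]>.045)&(Q[:,2]<.065)&(b.max(1)<70)&(np.hypot(Q[:,0]-.557,Q[:,1]+.056)<.04)
    print('knob pts',m.sum(),Q[m].mean(0),Q[m].min(0),Q[m].max(0))
E
python3 hold.py; python3 - <<'E'
from h import *
s,p,R=st();print(R.round(3).tolist())
print(delta([.4745,-.333,.18]))
t=np.deg2rad(98.3);Rt=np.array([[np.cos(t),np.sin(t),0],[np.sin(t),-np.cos(t),0],[0,0,-1]])
print(np.degrees(Ro.from_matrix(R.T@Rt).as_rotvec()))
E
```

```text
side
lips [(array([-0.02224265,  0.0310536 ]), np.int64(84), np.float64(0.012213486947412904)), (array([-0.02871015, -0.03879288]), np.int64(87), np.float64(0.012365606749319517))] 
housing 119 ((498.7967529296875, 242.71072387695312), (26.221439361572266, 83.16569519042969), 79.64547729492188) [0.10211228 0.12695739] [-0.04596639  0.0341356 ] 
apron x [-0.12484344 -0.07284004] [-0.05567883  0.05348352] 365
scene
lips [(array([-0.02517077,  0.03213002]), np.int64(71), np.float64(0.012289481702172159)), (array([-0.01342908, -0.03809474]), np.int64(68), np.float64(0.01436843124661482))] 
housing 94 ((499.2896728515625, 242.2479248046875), (32.2681999206543, 85.1952133178711), 78.4291000366211) [0.09750503 0.12522475] [-0.04608536  0.03439501] 
apron x [-0.12613432 -0.06746566] [-0.05487415  0.0506119 ] 204
knob pts 27 [ 0.55399339 -0.06139446  0.05485852] [ 0.54766871 -0.06608293  0.04699992] [ 0.56033363 -0.05204114  0.06048032]
[[0.967, 0.255, -0.0], [0.255, -0.967, 0.001], [-0.0, -0.001, -1.0]]
[ 37.39 -18.17   5.1 ]
[-4.18072457e-02 -3.40137863e-02 -8.35288646e+01]
```

Call:
step_arm(
  deltas=[
    {"dx":37.4,"dy":-18.2,"dz":5,"wz":-83.5},
    {"dx":37.4,"dy":-18.2,"dz":5,"wz":-83.5},
    {"dx":37.4,"dy":-18.2,"dz":5,"wz":-83.5},
    {"dx":37.4,"dy":-18.2,"dz":5,"wz":-83.5},
    {"dx":37.4,"dy":-18.2,"dz":5,"wz":-83.5},
  ],
)

```text
schema error: expected keys wx, wy, wz, dx, dy, dz, fingers
```

```bash
cat >> h.py <<'E'
def to(x,y,z,yaw):  # print needed move; yaw = world direction of tool x, deg
    s,p,R=st();t=np.deg2rad(yaw)
    Rt=np.array([[np.cos(t),np.sin(t),0],[np.sin(t),-np.cos(t),0],[0,0,-1]])
    print('clk',s['clock'],'p',p.round(4),'yaw',np.degrees(np.arctan2(R[1,0],R[0,0])).round(2),'F',np.round(s['contact_force'],1),'g',round(s['grip_width'],3))
    print('d',delta([x,y,z]),'w',np.degrees(Ro.from_matrix(R.T@Rt).as_rotvec()).round(2))
E
python3 -c "
from h import *
to(.4745,-.333,.18,98.3);print(manip.get_state()['joint_pos'])"
```

```text
clk 0.15 p [ 0.1593 -0.6041  0.2309] yaw 14.77 F [-0.1  0.1 -0.7] g 0.998
d [ 37.39 -18.17   5.1 ] w [-4.000e-02 -3.000e-02 -8.353e+01]
[ 1.24278916  0.52186653 -0.03632229  1.59985308  0.02117543  1.02111636
 -0.11277227]
```

Call:
step_arm(
  deltas=[
    {"wx":0,"wy":0,"wz":-83.5,"dx":37.4,"dy":-18.2,"dz":5,"fingers":100},
    {"wx":0,"wy":0,"wz":-83.5,"dx":37.4,"dy":-18.2,"dz":5,"fingers":100},
    {"wx":0,"wy":0,"wz":-83.5,"dx":37.4,"dy":-18.2,"dz":5,"fingers":100},
    {"wx":0,"wy":0,"wz":-83.5,"dx":37.4,"dy":-18.2,"dz":5,"fingers":100},
    {"wx":0,"wy":0,"wz":-83.5,"dx":37.4,"dy":-18.2,"dz":5,"fingers":100},
  ],
)

```text
clock: 0.65
tcp_pos: [0.3486, -0.4409, 0.2013]
orientation: [2.746, 1.525, -0.0]
contact_force: [1.4, -1.3, -0.2]
grip_width: 1.0
finger_force: 0.0
```

```bash
python3 -c "
from h import *
to(.4745,-.333,.18,98.3);print(manip.get_state()['joint_pos'])"
```

```text
clk 0.65 p [ 0.3486 -0.4409  0.2013] yaw 58.09 F [ 1.4 -1.3 -0.2] g 1.0
d [15.81  4.98  2.13] w [  0.     0.   -40.21]
[ 0.99044844  0.46622631 -0.26517312  1.79021945  0.15046057  0.90472556
  0.10209211]
```

Call:
step_arm(
  deltas=[
    {"wx":0,"wy":0,"wz":-40.2,"dx":15.8,"dy":5,"dz":2.1,"fingers":100},
    {"wx":0,"wy":0,"wz":-40.2,"dx":15.8,"dy":5,"dz":2.1,"fingers":100},
    {"wx":0,"wy":0,"wz":-40.2,"dx":15.8,"dy":5,"dz":2.1,"fingers":100},
    {"wx":0,"wy":0,"wz":-40.2,"dx":15.8,"dy":5,"dz":2.1,"fingers":100},
    {"wx":0,"wy":0,"wz":-40.2,"dx":15.8,"dy":5,"dz":2.1,"fingers":100},
  ],
)

```text
clock: 1.15
tcp_pos: [0.4764, -0.3325, 0.1799]
orientation: [-2.049, -2.38, -0.002]
contact_force: [-0.6, -1.0, 0.2]
grip_width: 0.999
finger_force: 0.0
```

```bash
python3 - <<'E'
from h import *
c=cap('wrist','w1')
im=c['pixels'].astype(int);m=((im.min(-1)>140)).astype(np.uint8)
cs,_=cv2.findContours(m,cv2.RETR_EXTERNAL,cv2.CHAIN_APPROX_NONE)
for k in cs:
    if cv2.contourArea(k)<800: continue
    pts=np.array([onplane(c,u,v,.038,True)[:2] for u,v in k[:,0]])
    if not np.isfinite(pts).all(): continue
    print(cv2.contourArea(k),k[:,0].min(0),k[:,0].max(0),cv2.minAreaRect((pts*1000).astype(np.float32)))
to(.4745,-.333,.18,98.3)
E
```

```text
1926.5 [214 271] [337 317] ((529.2679443359375, -473.7923583984375), (39.77580642700195, 154.85939025878906), 76.71424865722656)
8287.0 [219 103] [284 243] ((477.7928466796875, -334.51171875), (63.046302795410156, 144.2402801513672), 8.585046768188477)
1569.5 [437  78] [511 153] ((729.6406860351562, -219.30075073242188), (130.9042510986328, 93.8114242553711), 14.91772174835205)
958.5 [477  17] [511  58] ((748.1792602539062, -111.09296417236328), (87.37480163574219, 47.19429016113281), 27.72951889038086)
clk 1.2 p [ 0.475  -0.3341  0.18  ] yaw 98.73 F [-0.7 -0.6  0.1] g 0.999
d [ 0.11 -0.04 -0.  ] w [-0.01 -0.05  0.43]
```

View pics/w1.png

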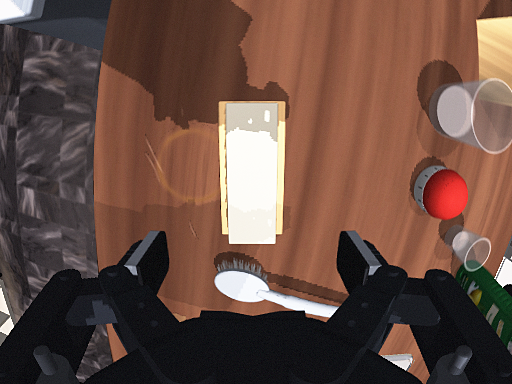

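The wrist view shows the stone centred between the open fingers, its top face spanning (226..277, 103..243), with the brush clear behind it. Descending.

Call:
step_arm(
  deltas=[
    {"wx":0,"wy":0,"wz":0.3,"dx":0.1,"dy":0,"dz":4,"fingers":100},
    {"wx":0,"wy":0,"wz":0.3,"dx":0.1,"dy":0,"dz":9,"fingers":100},
    {"wx":0,"wy":0,"wz":0.3,"dx":0.1,"dy":0,"dz":13,"fingers":100},
    {"wx":0,"wy":0,"wz":0.3,"dx":0.1,"dy":0,"dz":15.8,"fingers":100},
    {"wx":0,"wy":0,"wz":0.3,"dx":0.1,"dy":0,"dz":15.8,"fingers":100},
  ],
)

```text
clock: 1.7
tcp_pos: [0.4718, -0.3336, 0.0192]
orientation: [-2.067, -2.358, 0.002]
contact_force: [-0.4, 0.6, 0.5]
grip_width: 0.997
finger_force: 0.0
```

Call:
step_arm(
  deltas=[
    {"wx":0,"wy":0,"wz":0,"dx":0,"dy":0,"dz":0,"fingers":0},
    {"wx":0,"wy":0,"wz":0,"dx":0,"dy":0,"dz":0,"fingers":0},
    {"wx":0,"wy":0,"wz":0,"dx":0,"dy":0,"dz":0,"fingers":0},
    {"wx":0,"wy":0,"wz":0,"dx":0,"dy":0,"dz":0,"fingers":0},
    {"wx":0,"wy":0,"wz":0,"dx":0,"dy":0,"dz":0,"fingers":0},
  ],
)

```text
clock: 2.2
tcp_pos: [0.4749, -0.3352, 0.0247]
orientation: [2.067, 2.362, 0.0]
contact_force: [-2.3, 2.1, 12.6]
grip_width: 0.563
finger_force: 61.1
```

Call:
step_arm(
  deltas=[
    {"wx":0,"wy":0,"wz":0,"dx":0,"dy":0,"dz":0,"fingers":0},
    {"wx":0,"wy":0,"wz":0,"dx":0,"dy":0,"dz":0,"fingers":0},
    {"wx":0,"wy":0,"wz":0,"dx":0,"dy":0,"dz":0,"fingers":0},
    {"wx":0,"wy":0,"wz":0,"dx":0,"dy":0,"dz":0,"fingers":0},
    {"wx":0,"wy":0,"wz":0,"dx":0,"dy":0,"dz":0,"fingers":0},
  ],
)

```text
clock: 2.7
tcp_pos: [0.4749, -0.3353, 0.0247]
orientation: [2.067, 2.362, 0.0]
contact_force: [-1.8, 1.8, 13.6]
grip_width: 0.565
finger_force: 61.1
```

Call:
step_arm(
  deltas=[
    {"wx":0,"wy":0,"wz":0,"dx":0,"dy":0,"dz":-3,"fingers":0},
    {"wx":0,"wy":0,"wz":0,"dx":0,"dy":0,"dz":-7,"fingers":0},
    {"wx":0,"wy":0,"wz":0,"dx":0,"dy":0,"dz":-10,"fingers":0},
    {"wx":0,"wy":0,"wz":0,"dx":0,"dy":0,"dz":-10,"fingers":0},
  ],
)

```text
clock: 3.1
tcp_pos: [0.4756, -0.3358, 0.1274]
orientation: [2.065, 2.358, 0.001]
contact_force: [0.1, 0.4, -5.0]
grip_width: 0.563
finger_force: 66.7
```

```bash
python3 - <<'E'
from h import *
a=cap('side');b=cap('scene');s,p,R=st();print(p,s['contact_force'],s['finger_force'])
outs=[]
for c in(a,b):
    q=c['R']@p+c['t'];u,v=(c['camera_matrix']@q/q[2])[:2];print(u,v)
    im=c['pixels'][:,:,::-1].copy()
    u0=int(np.clip(u-65,0,382));v0=int(np.clip(v-75,0,234));outs.append(cv2.resize(im[v0:v0+150,u0:u0+130],(400,460),interpolation=cv2.INTER_CUBIC));print(u0,v0)
cv2.imwrite('pics/lift.png',np.hstack(outs))
E
```

```text
[ 0.47385666 -0.33493302  0.12330485] [ 0.32826444  0.75854866 -5.69955933] 66.70018672943115
293.454296743232 291.29703935413687
228 216
324.96786094637235 231.2935982651981
259 156
```

View pics/lift.png

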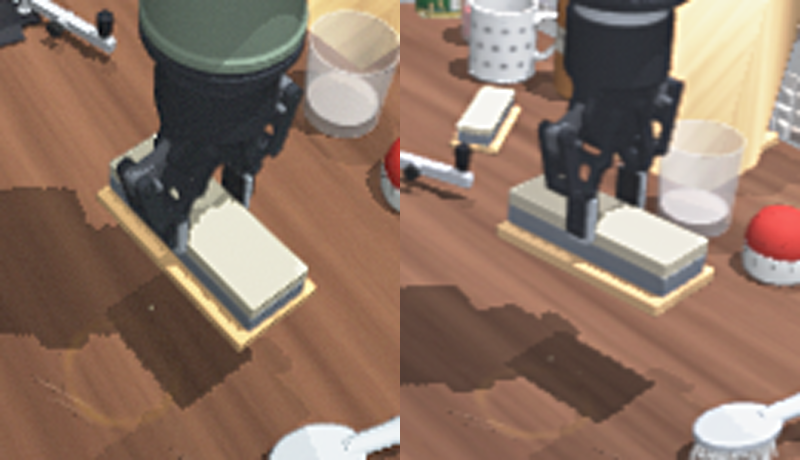

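The stone is held level, light face up, but the fingertip (scene half, about (582,238)) reaches almost down to the carrier. That would hit the holder's lips, so I'll set the stone down and regrip about 11 mm higher.

Call:
step_arm(
  deltas=[
    {"wx":0,"wy":0,"wz":0,"dx":0,"dy":0,"dz":5,"fingers":0},
    {"wx":0,"wy":0,"wz":0,"dx":0,"dy":0,"dz":8,"fingers":0},
    {"wx":0,"wy":0,"wz":0,"dx":0,"dy":0,"dz":9.7,"fingers":0},
    {"wx":0,"wy":0,"wz":0,"dx":0,"dy":0,"dz":9.7,"fingers":0},
    {"wx":0,"wy":0,"wz":0,"dx":0,"dy":0,"dz":9.7,"fingers":0},
  ],
)

```text
clock: 3.7
tcp_pos: [0.4731, -0.3339, 0.0241]
orientation: [-2.067, -2.363, 0.0]
contact_force: [0.0, 0.3, -4.8]
grip_width: 0.564
finger_force: 77.0
```

Call:
step_arm(
  deltas=[
    {"wx":0,"wy":0,"wz":0,"dx":0,"dy":0,"dz":0,"fingers":100},
    {"wx":0,"wy":0,"wz":0,"dx":0,"dy":0,"dz":0,"fingers":100},
    {"wx":0,"wy":0,"wz":0,"dx":0,"dy":0,"dz":-0.8,"fingers":100},
    {"wx":0,"wy":0,"wz":0,"dx":0,"dy":0,"dz":-1.2,"fingers":100},
    {"wx":0,"wy":0,"wz":0,"dx":0,"dy":0,"dz":-1.2,"fingers":80},
  ],
)

```text
clock: 4.2
tcp_pos: [0.4744, -0.3349, 0.0386]
orientation: [2.068, 2.363, 0.0]
contact_force: [-1.3, -0.2, 0.5]
grip_width: 0.859
finger_force: 0.0
```

```bash
python3 - <<'E'
from h import *
to(.4755,-.333,.036,98.4)
c=cap('side');P=cloud(c);im=c['pixels'].astype(int)
m=(abs(P[...,2]-.038)<.005)&(im.min(-1)>130)&(abs(P[...,0]-.475)<.06)&(abs(P[...,1]+.335)<.1)
pts=P[m][:,:2];print(m.sum(),cv2.minAreaRect((pts*1000).astype(np.float32)),np.median(P[m][:,2]))
E
```

```text
clk 4.2 p [ 0.4744 -0.3349  0.0386] yaw 97.63 F [-1.3 -0.2  0.5] g 0.859
d [0.17 0.13 0.26] w [ 0.07  0.06 -0.77]
842 ((472.890380859375, -331.1053161621094), (50.57119369506836, 146.33566284179688), 7.892688751220703) 0.038613892905463895
```

Call:
step_arm(
  deltas=[
    {"wx":0,"wy":0,"wz":-0.3,"dx":0.3,"dy":0.1,"dz":0.2,"fingers":75},
    {"wx":0,"wy":0,"wz":-0.3,"dx":0.3,"dy":0.1,"dz":0.2,"fingers":0},
    {"wx":0,"wy":0,"wz":-0.3,"dx":0.3,"dy":0.1,"dz":0.2,"fingers":0},
    {"wx":0,"wy":0,"wz":-0.3,"dx":0.3,"dy":0.1,"dz":0.2,"fingers":0},
    {"wx":0,"wy":0,"wz":-0.3,"dx":0.3,"dy":0.1,"dz":0.2,"fingers":0},
  ],
)

```text
clock: 4.75
tcp_pos: [0.4763, -0.3321, 0.0382]
orientation: [2.059, 2.367, 0.0]
contact_force: [-10.2, -5.0, 43.0]
grip_width: 0.067
finger_force: 20.8
```

```bash
python3 -c "
from h import *
to(.4745,-.333,.13,98);print(manip.get_state()['finger_force'])"
```

```text
clk 4.75 p [ 0.4763 -0.3321  0.0382] yaw 97.96 F [-10.2  -5.   43. ] g 0.067
d [-0.09 -0.17 -9.18] w [ 0.15  0.17 -0.04]
20.80253054620698
```

The fingers closed over the top, so the tips stand higher than I read from the picture and the first grip height was right. Lifting, reopening and regripping at that height.

Call:
step_arm(
  deltas=[
    {"wx":0,"wy":0,"wz":0,"dx":0,"dy":0,"dz":-2,"fingers":0},
    {"wx":0,"wy":0,"wz":0,"dx":0,"dy":0,"dz":-3,"fingers":100},
    {"wx":0,"wy":0,"wz":0,"dx":0,"dy":0,"dz":-3,"fingers":100},
    {"wx":0,"wy":0,"wz":0,"dx":0,"dy":0,"dz":-3,"fingers":100},
    {"wx":0,"wy":0,"wz":0,"dx":0,"dy":0,"dz":-3,"fingers":100},
  ],
)

```text
clock: 5.25
tcp_pos: [0.4741, -0.3312, 0.0646]
orientation: [-2.062, -2.369, 0.0]
contact_force: [0.6, 0.0, 0.4]
grip_width: 0.679
finger_force: 0.0
```

```bash
python3 - <<'E'
from h import *
to(.4755,-.3325,.022,98)
c=cap('side');P=cloud(c);im=c['pixels'].astype(int)
m=(abs(P[...,2]-.038)<.005)&(im.min(-1)>130)&(abs(P[...,0]-.475)<.06)&(abs(P[...,1]+.335)<.1)
pts=P[m][:,:2];print(m.sum(),cv2.minAreaRect((pts*1000).astype(np.float32)),np.median(P[m][:,2]))
E
```

```text
clk 5.25 p [ 0.4741 -0.3312  0.0646] yaw 97.94 F [0.6 0.  0.4] g 0.679
d [-0.15  0.12  4.26] w [-0.05 -0.04 -0.06]
909 ((468.99786376953125, -331.7566833496094), (50.570072174072266, 146.91905212402344), 8.165384292602539) 0.038644682053169135
```

Call:
step_arm(
  deltas=[
    {"wx":0,"wy":0,"wz":0,"dx":0,"dy":-0.3,"dz":0,"fingers":100},
    {"wx":0,"wy":0,"wz":0,"dx":0,"dy":-0.3,"dz":0,"fingers":100},
    {"wx":0,"wy":0,"wz":0,"dx":0,"dy":-0.3,"dz":2,"fingers":100},
    {"wx":0,"wy":0,"wz":0,"dx":0,"dy":-0.3,"dz":4.2,"fingers":100},
    {"wx":0,"wy":0,"wz":0,"dx":0,"dy":-0.3,"dz":4.2,"fingers":100},
  ],
)

```text
clock: 5.8
tcp_pos: [0.4702, -0.331, 0.0213]
orientation: [-2.06, -2.367, 0.001]
contact_force: [0.8, 0.4, -0.3]
grip_width: 0.999
finger_force: 0.0
```

Call:
step_arm(
  deltas=[
    {"wx":0,"wy":0,"wz":0,"dx":0,"dy":0,"dz":0,"fingers":0},
    {"wx":0,"wy":0,"wz":0,"dx":0,"dy":0,"dz":0,"fingers":0},
    {"wx":0,"wy":0,"wz":0,"dx":0,"dy":0,"dz":0,"fingers":0},
    {"wx":0,"wy":0,"wz":0,"dx":0,"dy":0,"dz":0,"fingers":0},
    {"wx":0,"wy":0,"wz":0,"dx":0,"dy":0,"dz":0,"fingers":0},
  ],
)

```text
clock: 6.3
tcp_pos: [0.4716, -0.3322, 0.0248]
orientation: [2.062, 2.369, -0.001]
contact_force: [-3.8, 1.8, 11.4]
grip_width: 0.568
finger_force: 61.3
```

```bash
python3 - <<'E'
from h import *
s,p,R=st();c=cap('side');P=cloud(c)
print(s['contact_force'],s['finger_force'],s['grip_width'],p,R[:,2])
# dark finger points beside the block: lowest heights on the near (-x) side
im=c['pixels'].astype(int);t=np.deg2rad(8);ey=np.array([np.cos(t),np.sin(t)]);ex=np.array([-ey[1],ey[0]])
d=P[...,:2]-p[:2];a=d@ex;b=d@ey
m=(b<-.026)&(b>-.06)&(abs(a)<.012)&(P[...,2]>.004)&(P[...,2]<.08)&(im.max(-1)<90)
print(np.percentile(P[m][:,2],[0,2,5,10,20]),m.sum())
to(0,0,0,98)
E
```

```text
[-3.82926791  1.84070822 11.40019865] 61.29141926765442 0.5678362741945406 [ 0.47163921 -0.33221231  0.02479114] [ 5.08109598e-04 -9.98162204e-04 -9.99999373e-01]
[0.03835516 0.03960983 0.03994587 0.0451147  0.05085799] 56
clk 6.35 p [ 0.4716 -0.3322  0.0248] yaw 97.93 F [-4.3  2.1 10.9] g 0.571
d [ 39.41 -42.13   2.42] w [ 0.02  0.06 -0.07]
```

```bash
cat >> h.py <<'E'
H0=np.array([.4805,.1295]);HA=80.7
def HX(): t=np.deg2rad(HA);return np.array([np.cos(t),np.sin(t)]),np.array([-np.sin(t),np.cos(t)])
def hw(x,y): X,Y=HX();return H0+x*X+y*Y
def wh(p): X,Y=HX();d=np.array(p)[...,:2]-H0;return np.stack([d@X,d@Y],-1)
def toh(x,y,z): to(*hw(x,y),z,HA); s,p,R=st(); print('tcp in holder',wh(p).round(4))
E
python3 -c "
from h import *
toh(-.2,0,.08)"
```

```text
clk 6.35 p [ 0.4716 -0.3322  0.0248] yaw 97.93 F [-4.3  2.1 10.9] g 0.571
d [26.5   1.32 -5.55] w [ 0.03  0.06 17.23]
tcp in holder [-0.4571 -0.0659]
```

Call:
step_arm(
  deltas=[
    {"wx":0,"wy":0,"wz":0,"dx":0,"dy":0,"dz":-3,"fingers":0},
    {"wx":0,"wy":0,"wz":3,"dx":3,"dy":0.1,"dz":-5.5,"fingers":0},
    {"wx":0,"wy":0,"wz":7,"dx":7,"dy":0.3,"dz":-5.5,"fingers":0},
    {"wx":0,"wy":0,"wz":11,"dx":11.5,"dy":0.6,"dz":-5.5,"fingers":0},
    {"wx":0,"wy":0,"wz":17.2,"dx":16,"dy":0.8,"dz":-5.5,"fingers":0},
  ],
)

```text
clock: 6.85
tcp_pos: [0.4572, -0.171, 0.0792]
orientation: [2.397, 2.029, 0.001]
contact_force: [1.9, 1.8, -5.4]
grip_width: 0.568
finger_force: 66.5
```

```bash
python3 -c "
from h import *
toh(-.2,0,.08)"
```

```text
clk 6.85 p [ 0.4572 -0.171   0.0792] yaw 80.51 F [ 1.9  1.8 -5.4] g 0.568
d [10.03 -2.59 -0.08] w [ 0.07 -0.01 -0.19]
tcp in holder [-0.3003 -0.0255]
```

Call:
step_arm(
  deltas=[
    {"wx":0,"wy":0,"wz":-0.2,"dx":4,"dy":-1.2,"dz":0,"fingers":0},
    {"wx":0,"wy":0,"wz":-0.2,"dx":8,"dy":-2.6,"dz":0,"fingers":0},
    {"wx":0,"wy":0,"wz":-0.2,"dx":10,"dy":-2.6,"dz":0,"fingers":0},
    {"wx":0,"wy":0,"wz":-0.2,"dx":10,"dy":-2.6,"dz":0,"fingers":0},
    {"wx":0,"wy":0,"wz":-0.2,"dx":10,"dy":-2.6,"dz":0,"fingers":0},
  ],
)

```text
clock: 7.35
tcp_pos: [0.448, -0.0694, 0.0789]
orientation: [2.389, 2.04, 0.0]
contact_force: [-0.5, -0.7, -5.1]
grip_width: 0.564
finger_force: 66.5
```

```bash
python3 - <<'E'
from h import *
toh(-.2,0,.037)
c=cap('wrist','w2')
s,p,R=st()
# predict stone corners for an underside .0248 below the TCP and holder lips ends, draw
def proj(X):
    q=c['R']@X+c['t'];r=np.arctan2(np.hypot(q[0],q[1]),q[2]);f=c['camera_matrix'][0,0];n=np.hypot(q[0],q[1])
    return c['camera_matrix'][0,2]+f*r*q[0]/n, c['camera_matrix'][1,2]+f*r*q[1]/n
im=cv2.resize(c['pixels'][:,:,::-1].copy(),None,fx=1.5,fy=1.5,interpolation=cv2.INTER_CUBIC)
for x,y,z in[(-.067,.029,.0275),(-.067,-.029,.0275),(.09,.029,.0275),(.09,-.029,.0275),(.095,.04,.041),(.095,-.04,.041),(-.101,-.05,.028),(-.112,.05,.021),(-.121,.037,.011),(-.121,-.037,.011)]:
    u,v=proj(np.r_[hw(x,y),z]);print((x,y),round(u*1.5),round(v*1.5));cv2.circle(im,(int(u*1.5),int(v*1.5)),2,(0,0,255),-1)
X,Y=HX()
for a,b in((.073,.025),(.073,-.025)):
    q=np.r_[wh(p)[0]+a,wh(p)[1]+b];u,v=proj(np.r_[hw(*q),p[2]-.0248+.038]);cv2.circle(im,(int(u*1.5),int(v*1.5)),2,(0,255,0),-1)
cv2.imwrite('pics/w2.png',im)
E
```

```text
clk 7.35 p [ 0.448  -0.0694  0.0789] yaw 80.99 F [-0.5 -0.7 -5.1] g 0.564
d [ 0.15 -0.01  4.19] w [0.04 0.01 0.29]
tcp in holder [-2.015e-01 -1.000e-04]
(-0.067, 0.029) 309 11
(-0.067, -0.029) 443 12
(0.09, 0.029) 323 -223
(0.09, -0.029) 432 -223
(0.095, 0.04) 300 -242
(0.095, -0.04) 455 -241
(-0.101, -0.05) 491 88
(-0.112, 0.05) 264 113
(-0.121, 0.037) 296 132
(-0.121, -0.037) 454 133
```

View pics/w2.png

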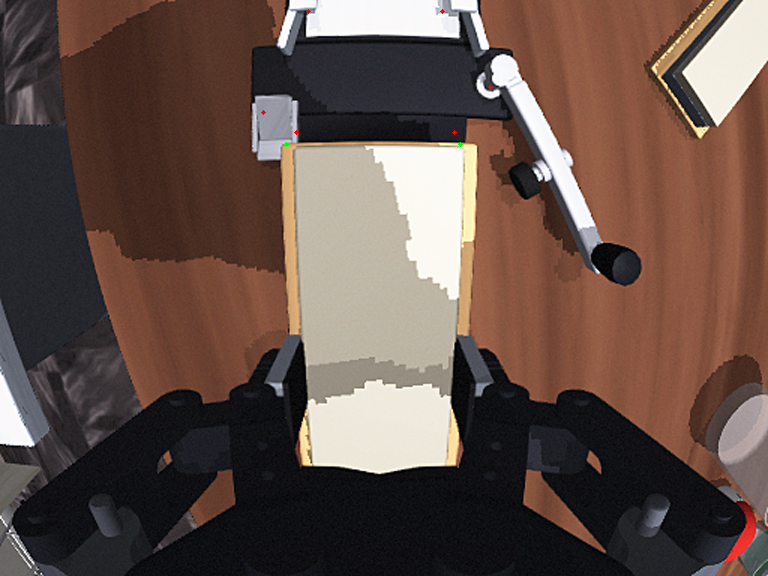

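The wrist view shows the stone, with its block front at (294..464,147), in line with the holder. The apron edges at (252..513) centre on u of about 381.5, against 379.5 for the stone, so it's under 1 mm off. The holder sits about 6 mm further in than I assumed. Lowering onto the apron height and starting in.

Call:
step_arm(
  deltas=[
    {"wx":0,"wy":0,"wz":0.3,"dx":0,"dy":0.05,"dz":2.5,"fingers":0},
    {"wx":0,"wy":0,"wz":0.3,"dx":0,"dy":0.05,"dz":4.1,"fingers":0},
    {"wx":0,"wy":0,"wz":0.3,"dx":1.5,"dy":0.05,"dz":4.1,"fingers":0},
    {"wx":0,"wy":0,"wz":0.3,"dx":3,"dy":0.05,"dz":4.1,"fingers":0},
    {"wx":0,"wy":0,"wz":0.3,"dx":3,"dy":0.05,"dz":4.1,"fingers":0},
  ],
)

```text
clock: 7.9
tcp_pos: [0.4534, -0.0392, 0.0374]
orientation: [-2.395, -2.033, -0.001]
contact_force: [-0.0, 0.8, -4.2]
grip_width: 0.567
finger_force: 66.4
```

```bash
cat > chk.py <<'E'
from h import *
toh(-.11,-.0005,.037)
c=cap('wrist')
im=cv2.resize(c['pixels'][:230,150:350,::-1],None,fx=2.5,fy=2.5,interpolation=cv2.INTER_CUBIC)
cv2.imwrite('pics/w3.png',im)
E
python3 chk.py
```

```text
clk 7.9 p [ 0.4534 -0.0392  0.0374] yaw 80.66 F [-0.   0.8 -4.2] g 0.567
d [ 6.08 -0.01  0.05] w [ 0.01 -0.04 -0.04]
tcp in holder [-0.1708 -0.0005]
```

View pics/w3.png

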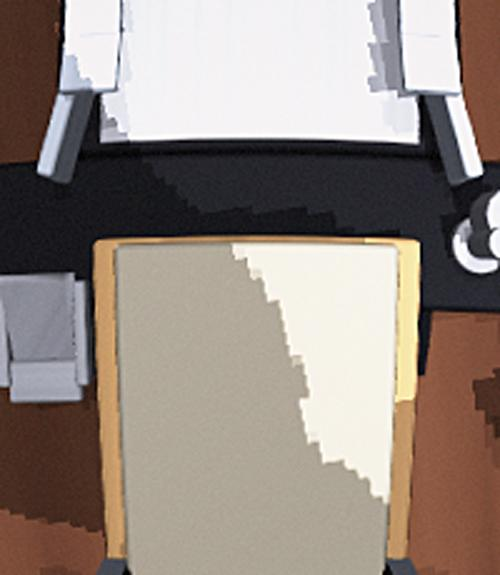

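The carrier front (95..420, v 240) is about 1 mm left of the channel centre, measured from the lips at (122, 402). I'll shift 1 mm and slide in.

Call:
step_arm(
  deltas=[
    {"wx":0,"wy":0,"wz":0,"dx":1,"dy":0.1,"dz":0,"fingers":0},
    {"wx":0,"wy":0,"wz":0,"dx":2.2,"dy":0.1,"dz":0,"fingers":0},
    {"wx":0,"wy":0,"wz":0,"dx":3.4,"dy":0.1,"dz":0,"fingers":0},
    {"wx":0,"wy":0,"wz":0,"dx":4.6,"dy":0.1,"dz":0,"fingers":0},
    {"wx":0,"wy":0,"wz":0,"dx":6,"dy":0.1,"dz":0,"fingers":0},
  ],
)

```text
clock: 8.45
tcp_pos: [0.4639, 0.0203, 0.0375]
orientation: [2.395, 2.033, 0.0]
contact_force: [0.1, 0.1, -4.3]
grip_width: 0.564
finger_force: 66.4
```

```bash
python3 chk.py
```

```text
clk 8.45 p [0.4639 0.0203 0.0375] yaw 80.65 F [ 0.1  0.1 -4.3] g 0.564
d [ 0.04 -0.07  0.05] w [ 0.   -0.   -0.05]
tcp in holder [-0.1104 -0.0012]
```

View pics/w3.png

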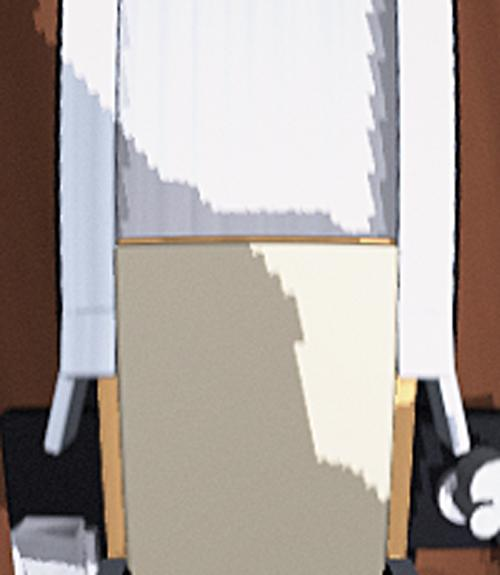

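The carrier front is under both lips and centred (block 118..395, lips 117..398), with no contact force. Sliding on.

Call:
step_arm(
  deltas=[
    {"wx":0,"wy":0,"wz":0,"dx":1.5,"dy":0,"dz":0,"fingers":0},
    {"wx":0,"wy":0,"wz":0,"dx":3,"dy":0,"dz":0,"fingers":0},
    {"wx":0,"wy":0,"wz":0,"dx":4.5,"dy":0,"dz":0,"fingers":0},
    {"wx":0,"wy":0,"wz":0,"dx":6,"dy":0,"dz":0,"fingers":0},
    {"wx":0,"wy":0,"wz":0,"dx":7.5,"dy":0,"dz":0,"fingers":0},
  ],
)

```text
clock: 9.0
tcp_pos: [0.476, 0.0945, 0.0375]
orientation: [-2.395, -2.033, 0.0]
contact_force: [-0.1, -0.3, -5.0]
grip_width: 0.566
finger_force: 66.5
```

Call:
step_arm(
  deltas=[
    {"wx":0,"wy":0,"wz":0,"dx":0.5,"dy":0,"dz":0,"fingers":0},
    {"wx":0,"wy":0,"wz":0,"dx":1,"dy":0,"dz":0.05,"fingers":0},
    {"wx":0,"wy":0,"wz":0,"dx":1.5,"dy":0,"dz":0.1,"fingers":0},
    {"wx":0,"wy":0,"wz":0,"dx":1.5,"dy":0,"dz":0.1,"fingers":0},
  ],
)

```text
clock: 9.4
tcp_pos: [0.4785, 0.1083, 0.0364]
orientation: [-2.395, -2.033, -0.0]
contact_force: [-0.4, -0.3, -4.8]
grip_width: 0.561
finger_force: 66.5
```

```bash
python3 chk.py
```

```text
clk 9.4 p [0.4785 0.1083 0.0364] yaw 80.65 F [-0.4 -0.3 -4.8] g 0.561
d [-8.88 -0.08 -0.06] w [-0.   -0.01 -0.05]
tcp in holder [-0.0212 -0.0014]
```

Call:
step_arm(
  deltas=[
    {"wx":0,"wy":0,"wz":0,"dx":0.3,"dy":0,"dz":0,"fingers":0},
    {"wx":0,"wy":0,"wz":0,"dx":0.6,"dy":0,"dz":0,"fingers":0},
    {"wx":0,"wy":0,"wz":0,"dx":0.6,"dy":0,"dz":0,"fingers":0},
  ],
)

```text
clock: 9.75
tcp_pos: [0.4795, 0.1143, 0.0365]
orientation: [-2.395, -2.033, -0.0]
contact_force: [-0.0, 0.7, -4.3]
grip_width: 0.562
finger_force: 66.5
```

```bash
sed -i 's/w3.png/w4.png/;s/\[:230,150:350/[:200,150:350/' chk.py; python3 chk.py
```

```text
clk 9.75 p [0.4795 0.1143 0.0365] yaw 80.65 F [-0.   0.7 -4.3] g 0.562
d [-9.48 -0.09 -0.05] w [ 0.01 -0.02 -0.05]
tcp in holder [-0.0152 -0.0015]
```

View pics/w4.png

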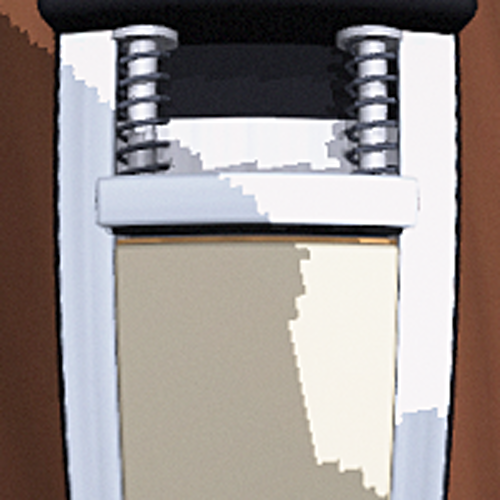

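The carrier edge (v about 240) is right at the jaw's black pad (v about 232). A slow last push to feel it.

Call:
step_arm(
  deltas=[
    {"wx":0,"wy":0,"wz":0,"dx":0.2,"dy":0,"dz":0,"fingers":0},
    {"wx":0,"wy":0,"wz":0,"dx":0.3,"dy":0,"dz":0,"fingers":0},
    {"wx":0,"wy":0,"wz":0,"dx":0.3,"dy":0,"dz":0,"fingers":0},
  ],
)

```text
clock: 10.1
tcp_pos: [0.4798, 0.1166, 0.0364]
orientation: [2.395, 2.032, -0.001]
contact_force: [-0.7, -4.2, -2.9]
grip_width: 0.565
finger_force: 66.6
```

Call:
step_arm(
  deltas=[
    {"wx":0,"wy":0,"wz":0,"dx":0,"dy":0,"dz":0.05,"fingers":0},
    {"wx":0,"wy":0,"wz":0,"dx":0,"dy":0,"dz":0.05,"fingers":80},
    {"wx":0,"wy":0,"wz":0,"dx":0,"dy":0,"dz":0.05,"fingers":80},
    {"wx":0,"wy":0,"wz":0,"dx":0,"dy":0,"dz":0.05,"fingers":80},
  ],
)

```text
clock: 10.5
tcp_pos: [0.4801, 0.1173, 0.0361]
orientation: [-2.395, -2.033, -0.001]
contact_force: [1.1, 1.2, -0.6]
grip_width: 0.801
finger_force: 0.0
```

Call:
step_arm(
  deltas=[
    {"wx":0,"wy":0,"wz":0,"dx":0,"dy":0,"dz":-3,"fingers":80},
    {"wx":0,"wy":0,"wz":0,"dx":0,"dy":0,"dz":-7,"fingers":80},
    {"wx":0,"wy":0,"wz":0,"dx":-4,"dy":0,"dz":-9,"fingers":80},
    {"wx":0,"wy":0,"wz":0,"dx":-9,"dy":0,"dz":-9,"fingers":80},
    {"wx":0,"wy":0,"wz":0,"dx":-14,"dy":0,"dz":-9,"fingers":80},
  ],
)

```text
clock: 11.0
tcp_pos: [0.4572, -0.0224, 0.1268]
orientation: [2.393, 2.034, 0.003]
contact_force: [0.9, -0.9, 0.3]
grip_width: 0.801
finger_force: 0.0
```

```bash
python3 - <<'E'
from h import *
s,p,R=st();print(s['clock'],p,wh(p),s['grip_width'],s['contact_force'])
c=cap('wrist')
def proj(X):
    q=c['R']@X+c['t'];n=np.hypot(q[0],q[1]);r=np.arctan2(n,q[2]);f=c['camera_matrix'][0,0]
    return c['camera_matrix'][0,2]+f*r*q[0]/n, c['camera_matrix'][1,2]+f*r*q[1]/n
im=cv2.resize(c['pixels'][:,:,::-1].copy(),None,fx=1.5,fy=1.5,interpolation=cv2.INTER_CUBIC)
for X in [np.r_[hw(-.101+.008,-.05),.028],np.r_[hw(-.067+.008,.029),.0275],np.r_[hw(-.067+.008,-.029),.0275],np.array([.554,-.061,.058])]:
    u,v=proj(X);print(u*1.5,v*1.5);cv2.circle(im,(int(u*1.5),int(v*1.5)),3,(0,0,255),-1)
cv2.imwrite('pics/w5.png',im)
a=cap('side');P=cloud(a);g=a['pixels'].astype(int)
Q=P.reshape(-1,3);b=g.reshape(-1,3)
m=(Q[:,2]>.05)&(Q[:,2]<.065)&(b.max(1)<80)&(np.hypot(Q[:,0]-.557,Q[:,1]+.056)<.04)
print('knob',m.sum(),Q[m].mean(0) if m.any() else 0)
H=wh(Q);m=(abs(Q[:,2]-.049)<.004)&(abs(H[:,0])<.11)&(abs(H[:,1])<.04)&(b.min(1)>110)
print('stone top',m.sum(),np.percentile(H[m],[1,99],axis=0),cv2.minAreaRect((H[m]*1000).astype(np.float32)),np.median(Q[m][:,2]))
E
```

```text
11.0 [ 0.45717895 -0.02238129  0.12684783] [-0.15365369 -0.00153008] 0.800572727788471 [ 0.93319662 -0.87599327  0.33258726]
464.3031480196891 172.70454904957768
317.6751313872996 109.62027635193574
426.33251110069267 109.33580178042149
561.9192922257112 335.142600831213
knob 23 [ 0.55513272 -0.06059484  0.0559543 ]
stone top 284 [[-0.08899009 -0.02455082]
 [ 0.05183761  0.02394222]] ((-16.673290252685547, -0.40735435485839844), (50.24608612060547, 147.24937438964844), 89.85774230957031) 0.04989454125762113
```

View pics/w5.png

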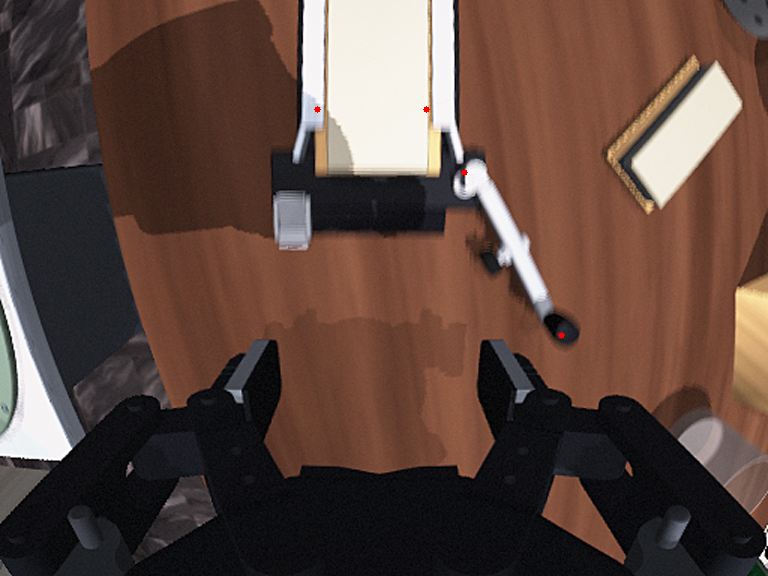

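The stone lies flat in the channel (block 328..432 across, front end at v about 175), centred. The knob is at (564,329), which gives about (0.556, -0.059). That is 97 mm from the computed hinge position, which fits. Going to grip the knob.

```bash
cat >> h.py <<'E'
H0=np.array([.4828,.1372])
def knob(th,r=.0981): # gate angle -> world xy
    a0=np.arctan2(.098,-.005); a=a0+th
    return hw(-.101+r*np.cos(a),-.05+r*np.sin(a))
E
python3 - <<'E'
from h import *
for t in(2.1,2.15,2.2):print(knob(t))
to(.556,-.059,.038,HA)
E
```

```text
[ 0.5556307  -0.06021187]
[ 0.56006205 -0.05811015]
[ 0.56438281 -0.05578959]
clk 11.1 p [ 0.4558 -0.0276  0.1262] yaw 80.17 F [0.4 1.8 0.4] g 0.798
d [-1.36 10.41  8.82] w [-0.01  0.14 -0.53]
```

Call:
step_arm(
  deltas=[
    {"wx":0,"wy":0,"wz":-0.5,"dx":-1.4,"dy":4.5,"dz":0,"fingers":60},
    {"wx":0,"wy":0,"wz":-0.5,"dx":-1.4,"dy":9,"dz":0,"fingers":60},
    {"wx":0,"wy":0,"wz":-0.5,"dx":-1.4,"dy":10.4,"dz":2,"fingers":60},
    {"wx":0,"wy":0,"wz":-0.5,"dx":-1.4,"dy":10.4,"dz":4,"fingers":60},
    {"wx":0,"wy":0,"wz":-0.5,"dx":-1.4,"dy":10.4,"dz":4,"fingers":60},
  ],
)

```text
clock: 11.6
tcp_pos: [0.5563, -0.0517, 0.0838]
orientation: [-2.384, -2.042, 0.004]
contact_force: [-0.5, -0.4, 0.5]
grip_width: 0.602
finger_force: 0.0
```

```bash
python3 - <<'E'
from h import *
to(.556,-.059,.038,HA)
c=cap('wrist','w6')
im=cv2.resize(c['pixels'][130:330,130:380,::-1],None,fx=3,fy=3,interpolation=cv2.INTER_CUBIC);cv2.imwrite('pics/w6.png',im)
g=c['pixels'].astype(int)
E
```

```text
clk 11.6 p [ 0.5563 -0.0517  0.0838] yaw 81.15 F [-0.5 -0.4  0.5] g 0.602
d [-0.72  0.1   4.58] w [-0.21  0.01  0.45]
```

View pics/w6.png

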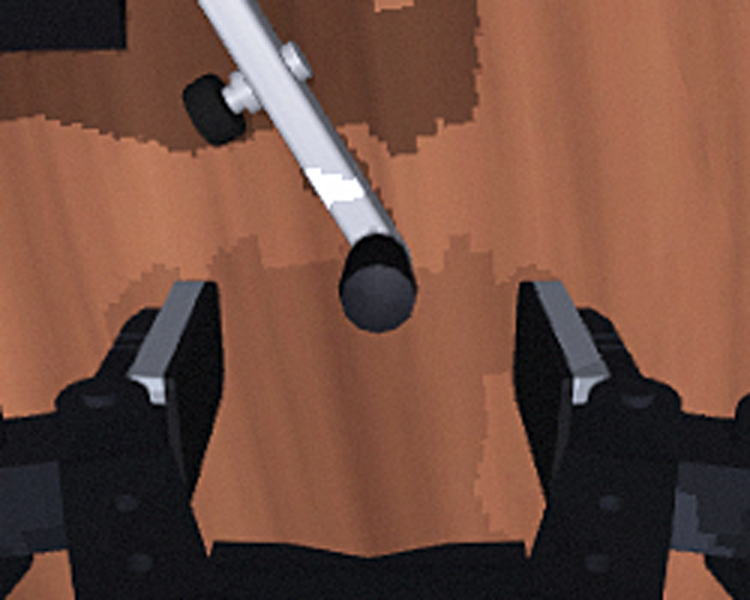

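The knob top is centred between the fingers at (378,298) in the crop, pixel (256,229). I've now used up the picture allowance (one over), so the rest goes by numbers.

```bash
python3 - <<'E'
from h import *
c=load('wrist');k=onplane(c,256,229.3,.058,True);print(k)
to(k[0],k[1],.038,HA)
E
```

```text
[ 0.55923465 -0.0586969   0.058     ]
clk 11.65 p [ 0.5567 -0.0517  0.0853] yaw 81.16 F [0.1 1.  0.1] g 0.6
d [-0.65  0.37  4.73] w [-0.12  0.    0.46]
```

Call:
step_arm(
  deltas=[
    {"wx":0,"wy":0,"wz":0.5,"dx":-0.65,"dy":0.15,"dz":0,"fingers":60},
    {"wx":0,"wy":0,"wz":0.5,"dx":-0.65,"dy":0.15,"dz":2.5,"fingers":60},
    {"wx":0,"wy":0,"wz":0.5,"dx":-0.65,"dy":0.15,"dz":4.7,"fingers":60},
    {"wx":0,"wy":0,"wz":0.5,"dx":-0.65,"dy":0.15,"dz":4.7,"fingers":0},
    {"wx":0,"wy":0,"wz":0.5,"dx":-0.65,"dy":0.15,"dz":4.7,"fingers":0},
  ],
)

```text
clock: 12.15
tcp_pos: [0.5583, -0.0589, 0.0401]
orientation: [2.395, 2.032, 0.001]
contact_force: [0.6, 0.7, 0.2]
grip_width: 0.271
finger_force: 0.0
```

Call:
step_arm(
  deltas=[
    {"wx":0,"wy":0,"wz":0,"dx":0,"dy":0,"dz":0,"fingers":0},
    {"wx":0,"wy":0,"wz":0,"dx":0,"dy":0,"dz":0,"fingers":0},
    {"wx":0,"wy":0,"wz":0,"dx":0,"dy":0,"dz":0,"fingers":0},
  ],
)

```text
clock: 12.45
tcp_pos: [0.5588, -0.0587, 0.0405]
orientation: [2.394, 2.032, 0.002]
contact_force: [-1.5, -0.0, 9.9]
grip_width: 0.156
finger_force: 58.9
```

```bash
cat > arc.py <<'E'
from h import *
import sys
s,p,R=st();g=s['grip_width']
hin=hw(-.101,-.05);d=p[:2]-hin
a0=np.arctan2(*(hw(-.106,.048)-hin)[::-1]);th=(np.arctan2(d[1],d[0])-a0)%(2*np.pi)
print('clk',s['clock'],'p',p.round(4),'F',np.round(s['contact_force'],1),'grip',round(g,3),s['finger_force'],'r',np.hypot(*d).round(4),'th',round(th if th<4 else th-2*np.pi,3))
for t in map(float,sys.argv[1:]): print(t,(R.T@(np.r_[knob(t),p[2]]-p)*100).round(2))
E
python3 arc.py 1.9 1.65 1.4 1.15 .9
```

```text
clk 12.45 p [ 0.5588 -0.0587  0.0405] F [-1.5 -0.   9.9] grip 0.156 58.946213722229004 r 0.0981 th 2.135
1.9 [-1.1  -2.02 -0.  ]
1.65 [-1.72 -4.39 -0.01]
1.4 [-1.74 -6.83 -0.01]
1.15 [-1.15 -9.21 -0.02]
0.9 [ 1.000e-02 -1.136e+01 -2.000e-02]
```

Knob gripped (13 mm opening, r = 98.1 mm, which matches the geometry). Swinging it along the arc.

Call:
step_arm(
  deltas=[
    {"wx":0,"wy":0,"wz":0,"dx":-1.1,"dy":-2.0,"dz":0,"fingers":0},
    {"wx":0,"wy":0,"wz":0,"dx":-1.7,"dy":-4.4,"dz":0,"fingers":0},
    {"wx":0,"wy":0,"wz":0,"dx":-1.75,"dy":-6.8,"dz":0,"fingers":0},
    {"wx":0,"wy":0,"wz":0,"dx":-1.15,"dy":-9.2,"dz":0,"fingers":0},
    {"wx":0,"wy":0,"wz":0,"dx":0,"dy":-11.35,"dz":0,"fingers":0},
  ],
)

```text
clock: 12.95
tcp_pos: [0.4455, -0.0417, 0.0401]
orientation: [2.397, 2.028, 0.001]
contact_force: [8.5, 5.8, -0.0]
grip_width: 0.158
finger_force: 60.0
```

```bash
python3 arc.py .75 .6 .5 .4 .35
```

```text
clk 12.95 p [ 0.4455 -0.0417  0.0401] F [ 8.5  5.8 -0. ] grip 0.158 60.00705420970917 r 0.1001 th 0.903
0.75 [ 1.11 -1.04 -0.  ]
0.6 [ 2.21 -2.02 -0.01]
0.5 [ 3.01 -2.58 -0.01]
0.4 [ 3.87 -3.06 -0.01]
0.35 [ 4.32 -3.26 -0.01]
```

Call:
step_arm(
  deltas=[
    {"wx":0,"wy":0,"wz":0,"dx":1.1,"dy":-1.0,"dz":0,"fingers":0},
    {"wx":0,"wy":0,"wz":0,"dx":2.2,"dy":-2.0,"dz":0,"fingers":0},
    {"wx":0,"wy":0,"wz":0,"dx":3,"dy":-2.55,"dz":0,"fingers":0},
    {"wx":0,"wy":0,"wz":0,"dx":3.9,"dy":-3,"dz":0,"fingers":0},
    {"wx":0,"wy":0,"wz":0,"dx":4.3,"dy":-3.2,"dz":0,"fingers":0},
  ],
)

```text
clock: 13.45
tcp_pos: [0.421, 0.0079, 0.04]
orientation: [2.394, 2.033, -0.0]
contact_force: [-4.2, -3.4, 13.1]
grip_width: 0.157
finger_force: 61.5
```

```bash
python3 arc.py .25 .15 .05 0 -.04
```

```text
clk 13.45 p [0.421  0.0079 0.04  ] F [-4.2 -3.4 13.1] grip 0.157 61.537935733795166 r 0.0972 th 0.335
0.25 [ 0.75 -0.36 -0.  ]
0.15 [ 1.7  -0.61 -0.  ]
0.05 [ 2.67 -0.76 -0.  ]
0.0 [ 3.16 -0.79 -0.  ]
-0.04 [ 3.55 -0.81 -0.  ]
```

Call:
step_arm(
  deltas=[
    {"wx":0,"wy":0,"wz":0,"dx":0.75,"dy":-0.35,"dz":0,"fingers":0},
    {"wx":0,"wy":0,"wz":0,"dx":1.7,"dy":-0.6,"dz":0,"fingers":0},
    {"wx":0,"wy":0,"wz":0,"dx":2.65,"dy":-0.75,"dz":0,"fingers":0},
    {"wx":0,"wy":0,"wz":0,"dx":3.2,"dy":-0.8,"dz":0,"fingers":0},
    {"wx":0,"wy":0,"wz":0,"dx":3.6,"dy":-0.8,"dz":0,"fingers":0},
  ],
)

```text
clock: 13.95
tcp_pos: [0.4192, 0.0438, 0.0399]
orientation: [2.395, 2.031, -0.001]
contact_force: [-5.5, -1.0, 9.7]
grip_width: 0.159
finger_force: 61.4
```

```bash
python3 arc.py 0 -.04 -.08
```

```text
clk 13.95 p [0.4192 0.0438 0.0399] F [-5.5 -1.   9.7] grip 0.159 61.4172488451004 r 0.0977 th -0.036
0.0 [-0.35 -0.03  0.  ]
-0.04 [ 0.04 -0.04 -0.  ]
-0.08 [ 0.43 -0.04 -0.  ]
```

Call:
step_arm(
  deltas=[
    {"wx":0,"wy":0,"wz":0,"dx":0.4,"dy":0,"dz":0,"fingers":0},
    {"wx":0,"wy":0,"wz":0,"dx":0.6,"dy":0,"dz":0,"fingers":0},
    {"wx":0,"wy":0,"wz":0,"dx":0.6,"dy":0,"dz":0,"fingers":0},
  ],
)

```text
clock: 14.25
tcp_pos: [0.4198, 0.0491, 0.0398]
orientation: [2.396, 2.031, -0.003]
contact_force: [-7.3, -13.1, 19.8]
grip_width: 0.159
finger_force: 62.5
```

```bash
python3 arc.py
```

```text
clk 14.25 p [0.4198 0.0491 0.0398] F [ -7.3 -13.1  19.8] grip 0.159 62.47811436653137 r 0.098 th -0.09
```

Call:
step_arm(
  deltas=[
    {"wx":0,"wy":0,"wz":0,"dx":0.2,"dy":0,"dz":0,"fingers":0},
    {"wx":0,"wy":0,"wz":0,"dx":0.3,"dy":0,"dz":0,"fingers":0},
    {"wx":0,"wy":0,"wz":0,"dx":0.3,"dy":0,"dz":0,"fingers":0},
  ],
)

```text
clock: 14.55
tcp_pos: [0.4198, 0.0495, 0.0397]
orientation: [2.397, 2.027, -0.007]
contact_force: [-3.9, -25.1, 13.8]
grip_width: 0.161
finger_force: 62.1
```

```bash
python3 arc.py
```

```text
clk 14.55 p [0.4198 0.0495 0.0397] F [ -3.9 -25.1  13.8] grip 0.161 62.05078482627869 r 0.0981 th -0.094
```

It's at the hard stop. Easing back onto the catch, then releasing.

Call:
step_arm(
  deltas=[
    {"wx":0,"wy":0,"wz":0,"dx":-0.3,"dy":0,"dz":0,"fingers":0},
    {"wx":0,"wy":0,"wz":0,"dx":-0.6,"dy":0,"dz":0,"fingers":0},
    {"wx":0,"wy":0,"wz":0,"dx":-0.7,"dy":0,"dz":0,"fingers":0},
    {"wx":0,"wy":0,"wz":0,"dx":-0.7,"dy":0,"dz":0,"fingers":0},
  ],
)

```text
clock: 14.95
tcp_pos: [0.4194, 0.0458, 0.0398]
orientation: [2.395, 2.032, -0.0]
contact_force: [-5.5, -1.8, 11.6]
grip_width: 0.158
finger_force: 61.6
```

Call:
step_arm(
  deltas=[
    {"wx":0,"wy":0,"wz":0,"dx":0,"dy":0,"dz":0,"fingers":35},
    {"wx":0,"wy":0,"wz":0,"dx":0,"dy":0,"dz":0,"fingers":45},
    {"wx":0,"wy":0,"wz":0,"dx":0,"dy":0,"dz":0,"fingers":45},
  ],
)

```text
clock: 15.25
tcp_pos: [0.42, 0.0464, 0.0393]
orientation: [2.395, 2.033, 0.001]
contact_force: [0.3, 0.8, -0.5]
grip_width: 0.455
finger_force: 0.0
```

Call:
step_arm(
  deltas=[
    {"wx":0,"wy":0,"wz":0,"dx":0,"dy":0,"dz":-3,"fingers":45},
    {"wx":0,"wy":0,"wz":0,"dx":0,"dy":0,"dz":-8,"fingers":45},
    {"wx":0,"wy":0,"wz":0,"dx":-4,"dy":2,"dz":-12,"fingers":45},
    {"wx":0,"wy":0,"wz":0,"dx":-9,"dy":6,"dz":-14,"fingers":45},
    {"wx":0,"wy":0,"wz":0,"dx":-14,"dy":8,"dz":-14,"fingers":45},
  ],
)

```text
clock: 15.75
tcp_pos: [0.4695, -0.0792, 0.1784]
orientation: [2.391, 2.033, 0.005]
contact_force: [1.2, 0.1, -0.4]
grip_width: 0.451
finger_force: 0.0
```

```bash
cat > fin.py <<'E'
from h import *
s,p,R=st();print(s['clock'],p,s['contact_force'])
for n in('side','scene'):
    a=cap(n,n+'fin');P=cloud(a);b=a['pixels'].astype(int).reshape(-1,3);Q=P.reshape(-1,3);H=wh(Q)
    m=(Q[:,2]>.05)&(Q[:,2]<.065)&(b.max(1)<80)&(abs(H[:,0]+.12)<.06)&(abs(H[:,1])<.1)
    if m.any(): print(n,'knob holder',m.sum(),H[m].mean(0),Q[m][:,2].mean())
    m=(abs(Q[:,2]-.049)<.004)&(abs(H[:,0])<.11)&(abs(H[:,1])<.04)&(b.min(1)>110)
    print('stone',m.sum(),cv2.minAreaRect((H[m]*1000).astype(np.float32)),np.median(Q[m][:,2]))
E
python3 fin.py
```

```text
15.75 [ 0.46948499 -0.07920571  0.17837558] [ 1.16899107  0.12249537 -0.41149404]
side knob holder 23 [-0.10796275  0.04969942] 0.056843517779472476
stone 416 ((-9.687469482421875, 1.1754779815673828), (147.0436553955078, 49.829307556152344), 0.021209031343460083) 0.04987876611796736
scene knob holder 18 [-0.11081007  0.04881543] 0.05564009686973327
stone 327 ((-10.867462158203125, 1.858602523803711), (153.56153869628906, 50.6367301940918), 0.28388312458992004) 0.04954656913858966
```

The gate has held since release: the knob is at holder (-0.108, 0.050) and the stone is at x ≈ -0.010, pushed in 15 mm. Handing in.

```bash
python3 -c "
from h import *
print(manip.close_job())"
```

```text
the job is handed in; nothing more can be done
None
```

The stone is locked in its holder, light face up, with the gate shut on its catch. The job is handed in (last clock reading 15.75 s, no verdict returned), and I viewed 11 pictures, one over the limit of 10.

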